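# Press a storage box's clip-on lid shut round the rim

## Task

The lid of the grey storage box is on, but the four sections of its rim have sprung up, one on each side. Press every section down with the fingertips until it clicks shut and lies level. Press only: do not lift the box, tip it or shove it out of its place, and leave the things around it alone.

Things in the scene. Friction and masses are not known exactly. Their poses are not given: they have to be found in the camera images.
- supply_box: Grey plastic storage box with a white clip-on lid, 124 (x) x 180 (y) x 72 mm high, about 0.9 kg, loose on the desk. Origin: centre of its underside; y along its length, x away from the robot at yaw 0. Lid: sunk middle panel, four fixed corners and, between them, four hinged rim sections 27 mm wide, whose top is level at 72 mm when shut. Pressing a section straight down does not tip the box.
- lid_center (a point): Centre of the lid's middle panel, on its top, 70 mm above the box's origin.
- rim_front (a joint): Rim section on the lid's robot-facing (-x) long side, 124 x 27 mm, hinged along its inner edge, outer edge free. Radians: 0 = sprung up, outer edge 7 mm proud; 0.28 = shut and level. Over-centre snap: it resists pressing at its ribs with at most about 12 N, pulls itself shut past about 0.15 and then stays shut.
- press_front (a point): Middle of the thumb ribs on top of the front rim section, 20 mm out from its hinge line, 7 mm in from its outer edge; moves with the section. When shut it lies at (-55, 0, 72) mm in the box's frame.
- rim_back (a joint): Rim section on the lid's far (+x) long side, 124 x 27 mm, hinged along its inner edge, outer edge free. Radians: 0 = sprung up, outer edge 7 mm proud; 0.28 = shut and level. Over-centre snap: it resists pressing at its ribs with at most about 12 N, pulls itself shut past about 0.15 and then stays shut.
- press_back (a point): Middle of the thumb ribs on top of the back rim section, 20 mm out from its hinge line, 7 mm in from its outer edge; moves with the section. When shut it lies at (+55, 0, 72) mm in the box's frame.
- rim_left (a joint): Rim section on the lid's left (+y) short side, 68 x 27 mm, hinged along its inner edge, outer edge free. Radians: 0 = sprung up, outer edge 7 mm proud; 0.28 = shut and level. Over-centre snap: it resists pressing at its ribs with at most about 12 N, pulls itself shut past about 0.15 and then stays shut.
- press_left (a point): Middle of the thumb ribs on top of the left rim section, 20 mm out from its hinge line, 7 mm in from its outer edge; moves with the section. When shut it lies at (0, +83, 72) mm in the box's frame.
- rim_right (a joint): Rim section on the lid's right (-y) short side, 68 x 27 mm, hinged along its inner edge, outer edge free. Radians: 0 = sprung up, outer edge 7 mm proud; 0.28 = shut and level. Over-centre snap: it resists pressing at its ribs with at most about 12 N, pulls itself shut past about 0.15 and then stays shut.
- press_right (a point): Middle of the thumb ribs on top of the right rim section, 20 mm out from its hinge line, 7 mm in from its outer edge; moves with the section. When shut it lies at (0, -83, 72) mm in the box's frame.
- glue_stick: Glue stick standing upright, 28 mm across, 91 mm high, left of the box. Loose bystander; origin at the centre of its underside.
- clip_tub: Small dark round tub of paper clips, 62 mm across, 36 mm high, in front and to the left. Loose bystander; origin at the centre of its underside.
- tape_roll: Roll of brown tape lying flat, 92 mm across, 48 mm high, in front and to the right. Loose bystander; origin at the centre of its underside.

How it is judged:
By the outcome, as a careful person would: the job done as asked, in the order asked, and still so for the second after the job is handed in, with the robot touching nothing.
It also fails if it takes over 45 s, if anything falls off the work surface, if the arm or the gripper's body presses on something with over 40 N, if the wrist force passes 120 N, or if a joint passes its speed limit or range.

## Robot

A 6-joint arm with a two-finger parallel gripper is mounted at the origin on the work surface; the furniture and walls round the work are solid. World frame = base frame: x ahead of the robot, y to its left, z up, the work surface at z = 0. Lengths are in mm, angles in rad, forces in N, time in s.
With the tool pointing down it reaches from about 350 to 875 mm from the base axis. Payload 4.2 kg.
Tool frame: the origin (TCP) lies midway between the tips of the shut fingers; the grasp point (between the pads) lies 19 mm behind it (arm.grip_depth is the distance from the TCP to the grasp point, in mm); z points along the fingers, x is the direction in which the jaws open and shut, and the axes are right-handed (so a half turn about z gives the same grasp; the last joint's range is limited). The gripper opens to 85 mm and grips with 20 to 120 N. Pads are 22 mm wide; open, the fingers measure 114 mm over their backs; the gripper's body (76 mm by 85 mm) begins 54 mm behind the grasp point. The pads swing forward as they close: fully open they stand 13 mm farther back than shut.
Start: joints at [1.371, 0.385, 0.008, 0, -1.194, -0.259], TCP at [276.762, 560.359, 231.312] pointing down, gripper open.
Joint ranges: [-3.14, 3.14], [-1.21, 2.06], [-1.07, 1.41], [-3.16, 2.05], [-2.99, -0.16], [-3.1, 3.1]. Speed limits (rad/s): [2.79, 2.79, 3.14, 3.14, 3.14, 3.14].

## Interface

Orientations are given as a unit quaternion [x, y, z, w].
In Python, from bench import arm, eyes, find_in, silhouettes gives the robot as it stands. The module is installed in compiled form; this text tells all that it offers.
- The arm moves only by the tool play_rows, never from a script. Its arguments are lists of equal length, an entry for each row: "offset": the shift along the world's x, y, z in mm, a list of three; "turn": the turn about the world's z in rad. In form: {"offset": [[x, y, z], ...], "turn": [turn, ...]}. A call has 1 to 12 rows; each row shifts and turns the pose as measured when the row begins; what a row does not reach is not made up. A row lasts 1/10 s, in which the tool goes at most 50 mm and 8.59 degrees, less where a joint would pass 70% of its speed; a pose out of reach is approached as far as the arm can. A call is refused whole if a number of a shift passes 50 or a number of a turn 0.15, either way. A call with a gripper value outside its range is refused whole. "grip" is the gripper's target within -1 to 1 (fully open at 1, half-way at 0, shut at -1), set as the call begins (left out, the last holds). The fingers move at their own pace and stop on an object; the grip force is fixed at half the most. Time passes only in rows, so rows that do not move let the fingers close. It gives the time, the measured TCP pose, the force and the opening at its end, in the units of the state.
- arm.read_state(): the state, without advancing time (a new reading comes with each control period).
- eyes.get_image(name): name is "scene" or "top"; returns (picture, depth): 420x560x3 uint8, red, green, blue; 420x560 float32, mm along the optical axis (not along the pixel's ray), 0 where there is no reading.
- eyes.camera_params(name): a dict with "camera_matrix" (3x3 intrinsics, pixels), "dist" ([k1, k2, p1, p2, k3] as OpenCV has them; the pictures are not rectified), "camera_from_world" (4x4, takes a point from world to camera coordinates). Camera axes: x right, y down, z forward; pixel columns grow to the right and rows downward; lengths in mm; the calibration is good to about 2 mm. A picture is of the moment at which its call begins. camera_params takes no time and is no camera call.
- arm.job_done(): hands the job in, once; it reports no verdict.
Trained networks look in the newest picture that a camera, given by its name, has taken for a name from the list of things; names that differ only in an ending like _2 or _b are one class to them, and where a whole thing is asked for, a point or a joint stands for the part that bears it (a point fixed in the world has none). Each returns a list of dicts, best first, with "score" (0 to 1); they miss things now and then, are a little off and sometimes report something else, mostly with a low value. They report only what shows in the picture. A call takes as long as a camera call.
- find_in(camera, query): "bbox" ([centre column, centre row, width, height] in pixels, round what is visible of it).
- silhouettes(camera, query): "mask" (420x560 bool, what is visible of it) and "bbox" ([centre column, centre row, width, height] in pixels, round what is visible of it).
The state is a dict: "clock": time; "joints": joint angles; "joint_vel": joint speeds; "joint_efforts": joint torques, N m; "position": TCP position; "ee_rot": TCP orientation; "contact_force": force on the tool from outside, world axes, zero at the start; "wrist_torque": the same for the moment, N m; "gripper_width": finger opening in mm.
Only numpy, scipy, OpenCV 4.12 (cv2) and the standard library are available. Lean on these libraries where they do the work, as an engineer would, in place of code of your own. Each camera call takes 0.05 s, during which the arm holds its last target. There are 200 camera calls.

## Working session

There is one attempt and no reset: what is moved stays moved. The work goes in short steps, Python scripts to look and compute and a tool call to move; the robot and the scene stay as the last step left them, time stands still between calls to the robot, and variables do not carry over. Pictures are saved under pics/ and viewed, on a budget of 10 in all, crops included, one or two more only if the job needs it, and the job is handed in when it is done.

Besides the shell and the picture viewer there is one more tool, called after "Request:" as a command line: name --pt "numbers of a row" for each row, then --argument value for the rest. play_rows: Moves the arm, as the interface text tells. Its arguments: {"type":"object","properties":{"offset":{"type":"array","items":{"type":"array","items":{"type":"number"}}},"turn":{"type":"array","items":{"type":"number"}},"grip":{"type":"number"}},"required":["offset","turn"]}

```bash
mkdir -p pics
cat > h.py <<'E'
import numpy as np, cv2
from bench import arm, eyes, find_in, silhouettes
def cloud(name, d):
    p=eyes.camera_params(name); K=np.array(p["camera_matrix"]); D=np.array(p["dist"]); T=np.array(p["camera_from_world"])
    h,w=d.shape; v,u=np.mgrid[:h,:w]
    n=cv2.undistortPoints(np.stack([u.ravel(),v.ravel()],1).astype(np.float64)[:,None],K,D)[:,0]
    z=d.ravel().astype(float); c=np.c_[n*z[:,None],z]
    W=(c-T[:3,3])@T[:3,:3]; W[z<=0]=np.nan
    return W.reshape(h,w,3)
E
python3 - <<'E'
from h import *
for c in("top","scene"):
    im,d=eyes.get_image(c); cv2.imwrite(f"pics/{c}0.png",im[...,::-1]); W=cloud(c,d)
    for q in("supply_box","glue_stick","clip_tub","tape_roll"):
        r=silhouettes(c,q)
        if not r: print(c,q,None); continue
        r=r[0]; P=W[r["mask"]]; P=P[np.isfinite(P[:,0])]
        print(c,q,round(r["score"],2),np.round(r["bbox"]),np.round(np.median(P,0)),np.round(np.percentile(P,[1,50,99],axis=0)).tolist())
        if q=="supply_box":
            t=P[(P[:,2]>60)&(P[:,2]<90)]; R=cv2.minAreaRect(t[:,:2].astype(np.float32)); print(len(t),R)
s=arm.read_state();print(s["position"],s["ee_rot"],s["contact_force"],s["clock"])
E
```

```text
top supply_box 0.74 [265. 187.  76.  56.] [490.  73.  72.] [[429.0, -16.0, 1.0], [490.0, 73.0, 72.0], [557.0, 163.0, 81.0]]
3310 ((492.0250244140625, 74.10157775878906), (127.51286315917969, 183.5681915283203), 4.0032172203063965)
top glue_stick 0.6 [175. 217.  18.  12.] [416. 314.  83.] [[406.0, 307.0, 6.0], [416.0, 314.0, 83.0], [431.0, 330.0, 95.0]]
top clip_tub 0.88 [208. 255.  21.  24.] [318. 238.  13.] [[289.0, 205.0, -1.0], [318.0, 238.0, 13.0], [346.0, 264.0, 39.0]]
top tape_roll 0.7 [395. 252.  36.  37.] [ 314. -266.   45.] [[270.0, -301.0, -0.0], [314.0, -266.0, 45.0], [357.0, -214.0, 51.0]]
scene supply_box 0.81 [292. 203.  76.  53.] [474.  36.  68.] [[429.0, -16.0, 5.0], [474.0, 36.0, 68.0], [553.0, 160.0, 81.0]]
1588 ((491.964111328125, 74.09227752685547), (127.16252136230469, 185.9973907470703), 3.647894859313965)
scene glue_stick 0.68 [229. 174.   8.  30.] [418. 311.  51.] [[407.0, 304.0, 4.0], [418.0, 311.0, 51.0], [444.0, 412.0, 94.0]]
scene clip_tub 0.86 [208. 197.  23.  19.] [319. 220.  25.] [[291.0, 202.0, 2.0], [319.0, 220.0, 25.0], [351.0, 267.0, 38.0]]
scene tape_roll 0.63 [298. 285.  50.  46.] [ 316. -243.   34.] [[269.0, -299.0, 0.0], [316.0, -243.0, 34.0], [358.0, -211.0, 50.0]]
[276.74290025 560.33622519 231.29760679] [-5.27782391e-01  8.49379625e-01  1.70740163e-06 -2.60885367e-05] [ 0.05137322  0.61521415 -0.16963387] 0.5
```

```bash
python3 - <<'E'
import cv2
a=cv2.imread("pics/top0.png");b=cv2.imread("pics/scene0.png")
c=cv2.resize(a[145:235,210:320],None,fx=3.6,fy=3.6);d=cv2.resize(b[160:250,237:347],None,fx=3.6,fy=3.6)
x=cv2.hconcat([c,d]); y=cv2.resize(cv2.hconcat([a,b]),(x.shape[1],270)); cv2.imwrite("pics/v1.png",cv2.vconcat([x,y])[:, :800])
E
python3 - <<'E'
from h import *
im,d=eyes.get_image("top"); W=cloud("top",d).reshape(-1,3); W=W[np.isfinite(W[:,0])]
a=np.radians(3.8);R=np.array([[np.cos(a),-np.sin(a)],[np.sin(a),np.cos(a)]])
L=(W[:,:2]-[492,74])@R
for n,(x,y) in dict(f=(-58,0),b=(58,0),l=(0,86),r=(0,-86),c=(0,0)).items():
    m=(abs(L[:,0]-x)<(5 if abs(x) else 25))&(abs(L[:,1]-y)<(5 if abs(y) else 45)); print(n,m.sum(),np.round(np.median(W[m,2]),1))
E
```

```text
f 275 70.0
b 102 78.9
l 64 78.2
r 74 78.0
c 659 70.6
```

View pics/v1.png

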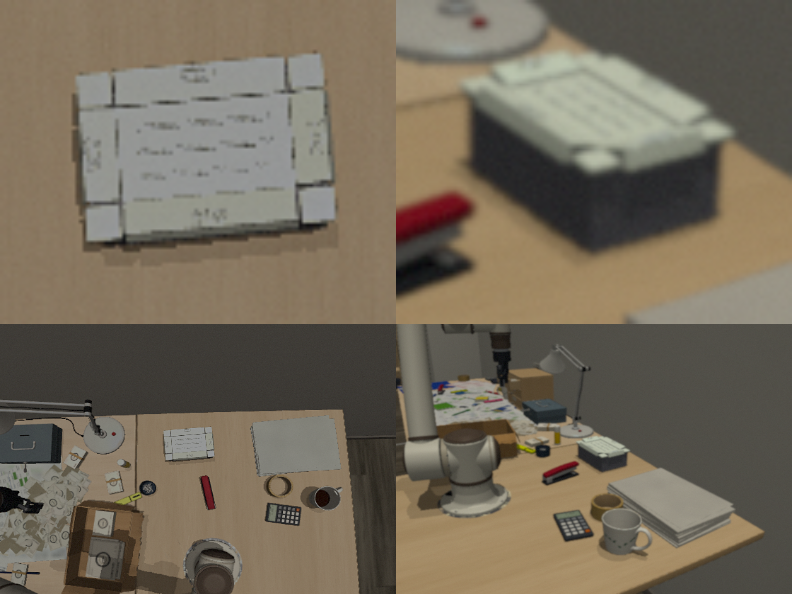

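Run:
```python
from h import *
for c in("top","scene"):
    im,d=eyes.get_image(c); W=cloud(c,d).reshape(-1,3)
    m=(W[:,2]>110)&(W[:,0]>150)&(W[:,0]<800)&(W[:,1]>-100)&(W[:,1]<700); P=W[m]
    for y in range(-100,700,50):
        q=P[(P[:,1]>=y)&(P[:,1]<y+50)]
        if len(q)>3: print(c,y,len(q),np.round(q.min(0)),np.round(q.max(0)))
```

```text
top -100 2822 [ 675. -100.  110.] [682. -50. 542.]
top -50 2835 [677. -50. 110.] [683.  -1. 545.]
top 0 2906 [676.   0. 110.] [683.  50. 548.]
top 50 2917 [676.  50. 110.] [683. 100. 550.]
top 100 2944 [677. 100. 110.] [684. 150. 554.]
top 150 2954 [676. 150. 111.] [683. 200. 559.]
top 200 3010 [676. 200. 110.] [682. 250. 564.]
top 250 3032 [677. 250. 110.] [682. 300. 570.]
top 300 3310 [531. 300. 111.] [683. 350. 576.]
top 350 3538 [532. 350. 110.] [682. 400. 581.]
top 400 3399 [533. 400. 110.] [683. 450. 588.]
top 450 3027 [233. 450. 110.] [683. 500. 572.]
top 500 3305 [234. 500. 110.] [683. 550. 500.]
top 550 1333 [239. 550. 110.] [683. 600. 435.]
top 600 1554 [294. 600. 110.] [683. 650. 364.]
top 650 483 [677. 650. 112.] [683. 700. 298.]
scene -100 2681 [ 677. -100.  110.] [687. -50. 550.]
scene -50 2434 [676. -50. 110.] [687.  -0. 547.]
scene 0 2190 [676.   0. 111.] [687.  50. 545.]
scene 50 1986 [675.  50. 110.] [687. 100. 542.]
scene 100 1807 [675. 100. 110.] [687. 150. 539.]
scene 150 1645 [675. 150. 111.] [688. 200. 537.]
scene 200 1521 [675. 200. 111.] [686. 250. 535.]
scene 250 1374 [675. 250. 110.] [687. 300. 532.]
scene 300 1433 [532. 300. 110.] [688. 350. 530.]
scene 350 1513 [533. 350. 111.] [686. 400. 528.]
scene 400 1186 [534. 400. 110.] [686. 450. 525.]
scene 450 1156 [234. 450. 110.] [686. 500. 523.]
scene 500 2947 [150. 500. 110.] [688. 550. 527.]
scene 550 1151 [152. 550. 110.] [689. 600. 519.]
scene 600 1445 [294. 600. 111.] [688. 650. 517.]
scene 650 737 [487. 650. 110.] [690. 700. 515.]
```

Request:
play_rows --pt "10 -50 0" --pt "10 -50 0" --pt "10 -50 0" --pt "15 -50 0" --pt "20 -45 0" --turn '[0,0,0,0,0]' --grip -1

```text
clock: 1.15
position: [339.0, 319.4, 229.1]
ee_rot: [-0.531, 0.847, -0.0, 0.0]
contact_force: [1.0, 0.9, -0.9]
gripper_width: 12.2
```

Request:
play_rows --pt "29 -38 0" --pt "33 -38 -20" --pt "33 -38 -30" --pt "33 -38 -30" --pt "15 -10 -20" --pt "0 0 0" --turn '[0,0,0,0,0,0]'

```text
clock: 1.75
position: [473.4, 162.8, 141.1]
ee_rot: [-0.53, 0.848, 0.001, 0.006]
contact_force: [-0.5, 0.5, -0.2]
gripper_width: 0.1
```

Request:
play_rows --pt "13 -6 -15" --pt "0 0 -20" --pt "0 0 -15" --pt "0 0 0" --turn '[0,0,0,0]'

```text
clock: 2.15
position: [488.0, 158.6, 93.1]
ee_rot: [-0.53, 0.848, 0.001, 0.009]
contact_force: [-0.8, -0.2, -0.5]
gripper_width: 0.0
```

Request:
play_rows --pt "-1 -2 -8" --pt "0 0 -5" --pt "0 0 -4" --pt "0 0 -4" --pt "0 0 -3" --turn '[0,0,0,0,0]'

```text
clock: 2.65
position: [488.8, 160.2, 73.0]
ee_rot: [-0.532, 0.847, 0.001, 0.014]
contact_force: [0.0, 0.1, -0.5]
gripper_width: 0.1
```

Request:
play_rows --pt "-1 -3 -2" --pt "0 0 -2" --turn '[0,0]'

```text
clock: 2.85
position: [489.2, 159.1, 71.8]
ee_rot: [-0.533, 0.846, 0.001, 0.016]
contact_force: [-8.3, -1.2, 21.2]
gripper_width: 0.2
```

Request:
play_rows --pt "0 0 12" --pt "0 0 20" --pt "20 -27 5" --pt "20 -27 0" --pt "18 -27 0" --pt "0 0 0" --turn '[0,0,0,0,0,0]'

```text
clock: 3.45
position: [549.0, 75.6, 111.6]
ee_rot: [-0.535, 0.845, 0.0, 0.018]
contact_force: [0.1, -0.4, 0.7]
gripper_width: 0.1
```

```bash
cat > chk.py <<'E'
from h import *
im,d=eyes.get_image("top"); W=cloud("top",d); r=silhouettes("top","supply_box"); 
P=W.reshape(-1,3); 
if r:
    t=W[r[0]["mask"]]; t=t[(t[:,2]>60)&(t[:,2]<90)]; print(cv2.minAreaRect(t[:,:2].astype(np.float32)))
a=np.radians(3.8);R=np.array([[np.cos(a),-np.sin(a)],[np.sin(a),np.cos(a)]]); L=(P[:,:2]-[492,74])@R
for n,(x,y) in dict(f=(-55,0),b=(55,0),l=(0,84),r=(0,-84),c=(0,0)).items():
    m=(abs(L[:,0]-x)<(5 if abs(x) else 25))&(abs(L[:,1]-y)<(5 if abs(y) else 45))&(P[:,2]>60); print(n,m.sum(),np.round(np.median(P[m,2]),1))
print(arm.read_state()["position"],arm.read_state()["contact_force"],arm.read_state()["clock"])
E
python3 chk.py
```

```text
((491.2833557128906, 73.26957702636719), (126.17700958251953, 181.7345733642578), 3.34426212310791)
f 138 78.3
b 351 468.4
l 270 445.0
r 73 78.4
c 2494 411.2
[547.40084309  77.23062944 111.34196069] [-0.09525028  0.47527045  0.29463482] 3.55
```

Request:
play_rows --pt "0 1 -15" --pt "0 0 -10" --pt "0 0 -5" --pt "0 0 -4" --pt "0 0 -4" --pt "0 0 -3" --turn '[0,0,0,0,0,0]'

```text
clock: 4.15
position: [547.6, 80.7, 71.9]
ee_rot: [-0.538, 0.843, -0.001, 0.019]
contact_force: [-6.1, -1.2, 20.4]
gripper_width: 0.3
```

Request:
play_rows --pt "0 0 12" --pt "0 0 20" --pt "-17 -30 5" --pt "-17 -30 0" --pt "-16 -30 0" --pt "0 0 0" --turn '[0,0,0,0,0,0]'

```text
clock: 4.75
position: [495.1, -9.1, 109.5]
ee_rot: [-0.54, 0.841, -0.0, 0.019]
contact_force: [0.5, 1.0, -0.2]
gripper_width: -0.4
```

Request:
play_rows --pt "2 0 -14" --pt "0 0 -10" --pt "0 0 -5" --pt "0 0 -4" --pt "0 0 -3" --pt "0 0 -3" --turn '[0,0,0,0,0,0]'

```text
clock: 5.35
position: [499.1, -8.1, 71.6]
ee_rot: [-0.542, 0.84, -0.001, 0.02]
contact_force: [-9.5, 0.5, 29.9]
gripper_width: 0.0
```

Request:
play_rows --pt "0 0 12" --pt "0 0 20" --pt "-20 26 5" --pt "-20 26 0" --pt "-20 26 0" --pt "0 0 0" --turn '[0,0,0,0,0,0]'

```text
clock: 5.95
position: [439.8, 74.4, 109.9]
ee_rot: [-0.541, 0.841, -0.001, 0.022]
contact_force: [0.0, 0.4, 0.2]
gripper_width: -0.2
```

Request:
play_rows --pt "-3 -3 -14" --pt "0 0 -10" --pt "0 0 -5" --pt "0 0 -4" --pt "0 0 -3" --pt "0 0 -3" --turn '[0,0,0,0,0,0]'

```text
clock: 6.55
position: [438.4, 73.3, 71.5]
ee_rot: [-0.543, 0.839, -0.002, 0.023]
contact_force: [-12.9, 2.3, 33.8]
gripper_width: 0.3
```

Now lift and retreat clear of the view.

Request:
play_rows --pt "0 0 12" --pt "0 0 30" --pt "0 0 40" --pt "0 0 45" --pt "-10 45 30" --pt "-15 48 0" --pt "-15 48 0" --pt "-15 48 0" --pt "-10 48 0" --pt "-10 48 0" --pt "-10 48 0" --pt "0 0 0" --turn '[0,0,0,0,0,0,0,0,0,0,0,0]'

```text
clock: 7.75
position: [354.8, 408.6, 235.2]
ee_rot: [-0.539, 0.842, 0.001, 0.031]
contact_force: [0.2, -1.3, -0.1]
gripper_width: -0.1
```

```bash
python3 chk.py
python3 - <<'E'
from h import *
o=[]
for c in("top","scene"):
    im,d=eyes.get_image(c); im=im[...,::-1]
    o.append(cv2.resize(im[145:235,210:320] if c=="top" else im[160:250,237:347],None,fx=3.6,fy=3.6)); W=cloud(c,d)
    for q in("glue_stick","clip_tub","tape_roll"):
        r=silhouettes(c,q)
        if r: print(c,q,np.round(np.nanmedian(W[r[0]["mask"]],0)))
cv2.imwrite("pics/v2.png",cv2.hconcat(o))
E
```

```text
((492.56695556640625, 74.3555679321289), (124.40001678466797, 178.78317260742188), 3.564065933227539)
f 132 72.3
b 134 72.3
l 71 72.3
r 73 72.5
c 653 70.3
[355.08020755 404.54439735 235.07815524] [-0.36790162 -0.89708077 -0.87947905] 7.85
top glue_stick [416. 313.  78.]
top clip_tub [319. 238.  12.]
top tape_roll [ 312. -265.   44.]
scene clip_tub [320. 220.  24.]
scene tape_roll [ 317. -243.   34.]
```

View pics/v2.png

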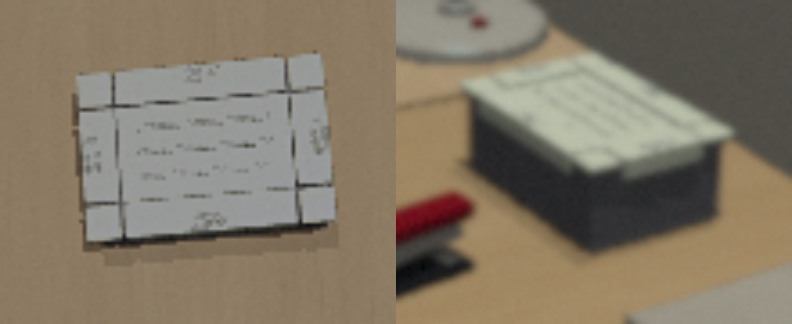

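The picture shows all four sections (front at 210,218, back at 200,73, left at 95,155 and right at 320,140) level with the corners, and the box where it was. I'm handing in the job.

```bash
python3 -c "
from bench import arm; print(arm.job_done())"
```

```text
the job is handed in; nothing more can be done
None
```

All four rim sections of the lid are shut and level. I pressed them down with the closed fingertips in the order left, back, right, front, then backed the arm away and handed the job in at about 8 s.

- **Rim heights:** the last check from the top camera puts every section at 72.3–72.5 mm. Before pressing, the back, left and right sections read about 78–79 mm. The front read a doubtful 70 mm at first, then 78 mm on a second check before I pressed it. The final picture shows the whole rim flat.
- **Box position:** it did not move measurably. It was at about (492.0, 74.1) mm before and (492.6, 74.4) mm after, with the same yaw within measurement error.
- **Forces:** readings at the end of each press showed up to about 34 N downward and up to 13 N sideways.
- **Other objects:** the glue stick, clip tub and tape roll are where they were, within about 2 mm. In the last scene-camera picture the network did not report the glue stick, but the top camera confirmed it.

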